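# Start the clamp screw under a test fixture's cover

## Robot

A 7-joint arm with a two-finger parallel gripper is mounted at the origin on the work surface. World frame = base frame: x ahead of the robot, y to its left, z up, the work surface at z = 0. Lengths are in mm, angles in rad, forces in N, time in s.
With the tool pointing down it reaches from about 350 to 775 mm from the base axis. Payload 3.1 kg.
Tool frame: the origin (TCP) lies on the front face of the gripper's body, between the roots of the fingers; the fingertips stand 73 mm ahead of it and the grasp point (between the pads) lies 54 mm ahead of it; z points along the fingers, y is the direction in which the jaws open and shut (so a half turn about z gives the same grasp; the last joint's range is limited). The gripper opens to 85 mm and grips with 20 to 120 N. Pads are 22 mm wide; open, the fingers measure 114 mm over their backs; the gripper's body (76 mm by 85 mm) begins 54 mm behind the grasp point. The pads swing forward as they close: fully open they stand 13 mm farther back than shut.
Start: joints at [1.138, 0.311, 0.014, 1.512, -0.004, 1.319, -0.027], TCP at [209.545, -508.534, 303.904] pointing down, gripper open.
Joint ranges: [-2.7, 2.7], [-0.3, 1.91], [-1.27, 1.3], [0.12, 2.57], [-1.44, 4.58], [0.2, 2.03], [-3.05, 3.05]. Speed limits (rad/s): [2.79, 2.79, 3.14, 3.14, 3.14, 3.14, 3.14].

## Interface

Orientations are given as a unit quaternion [w, x, y, z].
In Python, from bench import r gives the robot as it stands.
- The arm moves only by the tool play_rows, never from a script. Its argument "targets" is a list of rows, each a list of 3 entries, a list of its own where there are three numbers: the closure in counts, from 0 (fully open) to 255 (shut), then the shift along the tool's x, y, z in units of 50 mm (1.0 is 50 mm), then the turn about the tool's z in units of 8 degrees (1.0 is 8 degrees). A call has 1 to 12 rows; each row is the pose to reach, as a shift and turn from the pose commanded when the call began, along the tool's axes at that moment; what a row does not reach only later rows make up. A row lasts 1/10 s, in which the tool goes at most 50 mm and 8.59 degrees, less where a joint would pass 70% of its speed; a pose out of reach is approached as far as the arm can. A call with a gripper value outside its range is refused whole. The fingers move at their own pace and stop on an object; "force" is the grip in N (left out, the last holds). Time passes only in rows, so rows that repeat a pose let the fingers close. It gives the time, the measured TCP pose, the force and the opening at its end, in the units of the state.
- r.sense(): the state, without advancing time (a new reading comes with each control period).
- r.read_camera(name): name is "side" or "top"; returns (picture, depth): 480x640x3 uint8, red, green, blue; 480x640 float32, mm along the optical axis (not along the pixel's ray), 0 where there is no reading.
- r.calibration(name): a dict with "vertical_fov" (degrees; the focal length in pixels is half the picture's height over the tangent of half this angle, whatever the lens; pixels are square), "cx", "cy" (the principal point, pixels), "distortion" ([k1, k2, p1, p2, k3] as OpenCV has them; the pictures are not rectified), "world_from_camera" (4x4, takes a point from camera to world coordinates). Camera axes: x right, y up, looking along -z (the intrinsics and any distortion apply to the point x, -y, -z); pixel columns grow to the right and rows downward; lengths in mm; the calibration is good to about 2 mm. A picture is of the moment at which its call begins. calibration takes no time and is no camera call.
- r.job_done(): hands the job in, once; it reports no verdict.
The state is a dict: "t": time; "qpos": joint angles; "dq": joint speeds; "effort": joint torques, N m; "tcp_pos": TCP position; "tcp_rot": TCP orientation; "contact_force": force on the tool from outside, world axes, zero at the start; "ft_torque": the same for the moment, N m; "finger_gap": opening from 0.0 (shut) to 1.0 (fully open).
Only numpy, scipy, OpenCV 4.12 (cv2) and the standard library are available. Lean on these libraries where they do the work, as an engineer would, in place of code of your own. Each camera call takes 0.05 s, during which the arm holds its last target.

## Task

Lever the clear cover of the test fixture open by pushing the thin pry blade under its steel lip and raising it until the cover swings right back, then lay the blade down flat on the bench and leave it there. Then start the clamp screw: turn its T-bar backward (anticlockwise) until the screw drops in the thread, turn it forward one full turn, and finish still gripping the T-bar. Leave the other things on the bench where they are.

Things in the scene. Friction and masses are not known exactly. Their poses are not given: they have to be found in the camera images.
- blade_grip (a point): Pry blade: grey plastic handle 100 mm long, 16 mm wide, 24 mm tall, with a flat steel blade 18 mm wide and 2.5 mm thick that sticks 70 mm out of its end at half height. Mass 40 to 85 g, nearly all of it in the handle. This point is the middle of the handle, half-way up (12 mm above the bench when lying). x runs along the handle towards the blade, z up.
- blade_tip (a point): Middle of the pry blade's tip edge, 120 mm along x from blade_grip.
- cover_lip (a point): Middle of the front edge, on the underside, of the cover's flat steel lip (4 mm thick, 90 mm wide, 14 mm out from the cover's front face). Below the shut lip is an open slot 7 mm high: lip underside 31 mm, base top 24 mm above the bench; the base reaches 24 mm farther out than the lip's edge. x points to the hinge, z up when shut.
- cover_hinge (a point): Middle of the cover's hinge line, fixed to the base: 31 mm above the bench, 94 mm behind the screw's axis, 160 mm from the shut lip's edge; y runs along the hinge line. The cover is a clear plastic hood over the screw: 146 mm from front face to hinge line, 124 mm wide, its top 101 mm above the bench.
- cover_angle (a joint): Cover angle in rad: 0 shut, grows as the lip swings up and back about the hinge, stop at 1.9. Raising the lip takes about 0.4 N at first. A spring helps: let go below about 0.4 rad it falls shut, past about 0.5 to 0.55 rad it swings fully open by itself in about 2 s and stays open.
- fixture: Test fixture, bolted down: grey metal base 150 mm wide and 24 mm tall, from 90 mm before to 110 mm behind the origin, with a round steel boss (38 mm across) whose top is 36 mm above the bench. Origin on the bench under the screw's axis; x points from the lip side to the hinge side, z up.
- bar_centre (a point): Middle of the clamp screw's black T-bar (the bar to turn): 56 mm long, 12 mm thick, 22 mm tall, on an upright steel shaft 15 mm across; the bar's length is this point's x axis. At the start about 73 mm above the bench (bar from about 62 to 84 mm), 66 mm once the thread has dropped in, 58 mm one turn later.
- screw_turn (a joint): Turn of the screw in rad, positive forward (clockwise from above). At 0 the bar lies along the fixture's x axis. It starts between 0.5 and 1.5, not yet engaged; turned backward it climbs 1 to 2 mm and drops in at about 0 to -0.15; a stop at -0.8. Forward from there the thread draws it down 8 mm a turn. Light friction (0.02 N m): it stays where it is left.
- lift (a joint): Height of the screw in m: -0.002 to -0.0005 at the start, about -0.008 just after it drops in, about -0.016 one turn later. Its weight (270 g) and a light spring press it down with about 6.5 N, so it drops by itself while the bar is pushed or straddled loosely; a tight grip carries it until it is lowered.
- solder_reel: Bystander, leave where it is: grey reel, 60 mm across, 40 mm tall; origin under its middle.
- flux_bottle: Bystander, leave where it is: small white bottle, 30 mm across, 65 mm tall; origin under its middle.
- driver: Bystander, leave where it is: screwdriver with a black handle, 160 mm long, lying; origin under it.
- parts_tray: Bystander, leave where it is: grey two-part tray, 100 x 80 x 22 mm; origin under its middle.
- wick_tin: Bystander, leave where it is: round aluminium tin, 48 mm across, 30 mm tall; origin under its middle.
- meter: Bystander, leave where it is: black multimeter, 150 x 75 x 35 mm, lying; origin under its middle.
- heatsink: Bystander, leave where it is: aluminium disc, 28 mm across, 20 mm tall; origin under its middle.
- blade: The same pry blade; origin under the middle of its handle, x towards the blade, z up.
- screw: The clamp screw with its T-bar; origin and axes as bar_centre.
- cover: The clear cover with its lip; origin on the middle of the hinge line, x from lip to hinge when shut.
There are look-alikes about, which are no part of the job. Leave any brown look-alike of the blade alone.

How it is judged (in metres and radians):
On the way, in this order (a step that is already met when the one before it is completed fails the run):
1. the cover is being raised by the pry blade (value of joint cover_angle above 0.2 rad and contact force between blade and cover above 0.03 N).
2. the cover stands open (value of joint cover_angle above 1.3 rad), for 0.1 s.
3. the screw has been turned back to the thread start and has dropped in (value of joint screw_turn below 0.35 rad and value of joint lift below -0.0062 m), for 0.05 s.
At the end, for the whole second after the job is handed in: Cover open past 1.3 rad; pry blade let go, flat and still on the bench (handle middle under 20 mm high); screw still, turned forward to 5.5 to 7.1 rad with lift -12.5 to -19.5 mm after dropping in at the thread start; fingers grip the T-bar with over 2 N (value of joint cover_angle above 1.3 rad and height (world z) of blade_grip below 0.02 m and angle between blade_grip's own z axis and vertical below 0.2 rad and linear speed of blade below 0.02 m/s and contact force between the fingers and blade below 0.1 N and value of joint screw_turn between 5.5 and 7.1 rad and value of joint lift between -0.0195 and -0.0125 m and velocity of joint screw_turn between -0.1 and 0.1 rad/s and contact force between the fingers and screw above 2 N); the arm keeps its last pose, push and grip.
It fails at once if a bystander is moved more than 30 mm (distance of any of solder_reel, flux_bottle, driver, parts_tray, wick_tin, meter, heatsink from where it was at the start of the episode above 0.03 m).
It also fails if it takes over 70 s, if anything falls off the work surface, if the arm or the gripper's body presses on something with over 40 N, if the wrist force passes 120 N, or if a joint passes its speed limit or range.

## Working session

There is one attempt and no reset: what is moved stays moved. The work goes in short steps, Python scripts to look and compute and a tool call to move; the robot and the scene stay as the last step left them, time stands still between calls to the robot, and variables do not carry over. Pictures are saved under pics/ and viewed, and the job is handed in when it is done.

Besides the shell and the picture viewer there is one more tool, called after "Emit:" by a JSON object that holds its "api" and its "payload". play_rows: Moves the arm, as the interface text tells. Its arguments: {"type":"object","properties":{"targets":{"type":"array"},"force":{"type":"number"}},"required":["targets"]}

```bash
mkdir -p pics; ls; cat > look.py <<'E'
import sys,cv2,numpy as np
from bench import r
def grab(tag):
    for n in ("side","top"):
        p,d=r.read_camera(n)
        np.save(f"{n}_{tag}.npy",d); cv2.imwrite(f"pics/{n}_{tag}.png",p[:,:,::-1])
E
python3 - <<'E'
from look import *
grab("a")
for n in ("side","top"): print(r.calibration(n))
print(r.sense())
E
```

```text
pics
{'vertical_fov': 42.47863111041498, 'cx': 318.9641163395268, 'cy': 243.3784970139033, 'distortion': array([-0.07576212,  0.        ,  0.        ,  0.        ,  0.        ]), 'world_from_camera': array([[ 8.86430819e-01,  3.45061165e-01, -3.08501532e-01,
         6.03839886e+01],
       [-4.62737587e-01,  6.45257544e-01, -6.07878793e-01,
        -9.78430498e+02],
       [-1.06924238e-02,  6.81597751e-01,  7.31648944e-01,
         1.33271601e+03],
       [ 0.00000000e+00,  0.00000000e+00,  0.00000000e+00,
         1.00000000e+00]])}
{'vertical_fov': 57.42374236000658, 'cx': 322.200303184095, 'cy': 235.28558849903186, 'distortion': array([-0.02575251,  0.        ,  0.        ,  0.        ,  0.        ]), 'world_from_camera': array([[-1.47271638e-02,  9.92018824e-01, -1.25226850e-01,
         4.88582804e+02],
       [-9.99751181e-01, -1.25106888e-02,  1.84677701e-02,
         3.56004908e+01],
       [ 1.67537014e-02,  1.25467669e-01,  9.91956238e-01,
         9.80229645e+02],
       [ 0.00000000e+00,  0.00000000e+00,  0.00000000e+00,
         1.00000000e+00]])}
{'t': 0.1, 'qpos': array([ 1.13829351,  0.31165342,  0.01400464,  1.51292633, -0.00435985,
        1.31916165, -0.02719959]), 'dq': array([-0.00071232, -0.00011457,  0.00068204, -0.00433407, -0.00057765,
        0.00062182,  0.00027408]), 'effort': array([ 1.27554722e-03, -3.80855584e+01,  1.47197689e-01, -2.31241643e+01,
        1.24915084e-02,  8.10121943e-03,  1.73481743e-05]), 'tcp_pos': array([ 209.32441654, -508.06925185,  302.91335048]), 'tcp_rot': array([-1.02457132e-03,  9.80961906e-01,  1.94197365e-01, -2.69850706e-04]), 'contact_force': array([ 0.64738998, -0.5517033 ,  0.07141125]), 'ft_torque': array([-0.01579395, -0.02727222,  0.00133187]), 'finger_gap': 1.0003334310961722}
```

View pics/top_a.png

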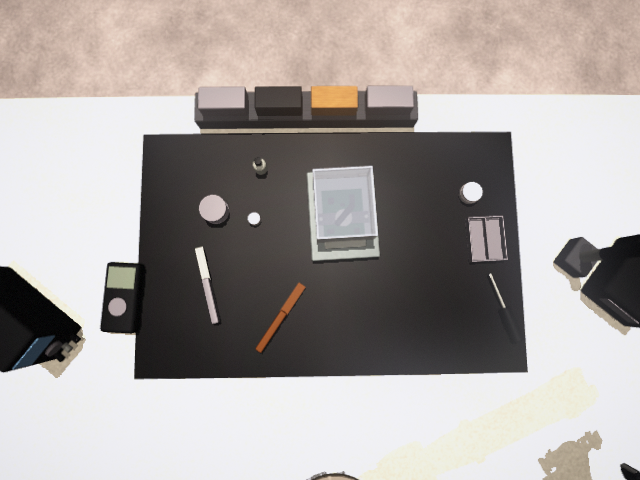

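View pics/side_a.png

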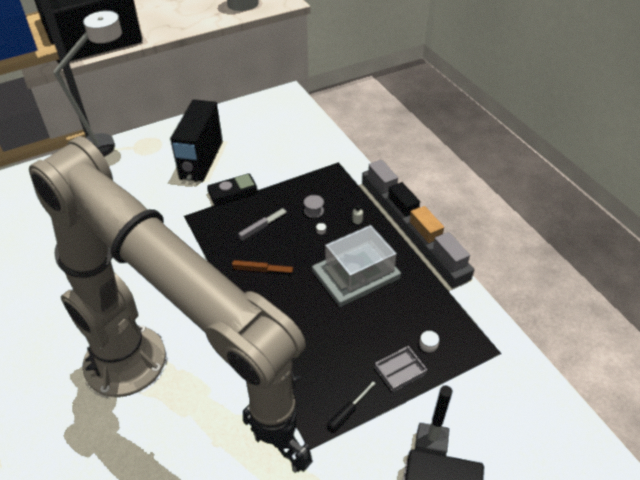

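The grey pry blade is at top pixel (207,285), steel end up at (202,262). Other long things are the brown look-alike at (281,317) and the driver at (500,305). The fixture is at (345,213), with its lip side towards the robot at about (345,243). I'll take the grey one and check it in a crop.

```bash
cat >> look.py <<'E'
def K(n):
    c=r.calibration(n); f=240/np.tan(np.radians(c["vertical_fov"]/2))
    return c,np.array([[f,0,c["cx"]],[0,f,c["cy"]],[0,0,1]])
def at(n,pts,z):
    c,k=K(n); u=cv2.undistortPoints(np.array(pts,float).reshape(-1,1,2),k,np.array(c["distortion"]))[:,0]
    T=c["world_from_camera"]; d=np.c_[u[:,0],-u[:,1],-np.ones(len(u))]@T[:3,:3].T; o=T[:3,3]
    return o+d*((z-o[2])/d[:,2])[:,None]
def dep(n,tag):
    d=np.load(f"{n}_{tag}.npy"); c,k=K(n); v,u=np.mgrid[0:480,0:640]
    q=cv2.undistortPoints(np.c_[u.ravel(),v.ravel()].astype(float).reshape(-1,1,2),k,np.array(c["distortion"]))[:,0]
    T=c["world_from_camera"]; P=np.c_[q[:,0],-q[:,1],-np.ones(len(q))]*d.reshape(-1,1)
    return (P@T[:3,:3].T+T[:3,3]).reshape(480,640,3),d
def proj(n,P):
    c,k=K(n); T=np.linalg.inv(c["world_from_camera"]); p=np.atleast_2d(P)@T[:3,:3].T+T[:3,3]
    p=p*[1,-1,-1]; return cv2.projectPoints(p,np.zeros(3),np.zeros(3),k,np.array(c["distortion"]))[0][:,0]
def crop(n,tag,x0,y0,x1,y1,s):
    im=cv2.imread(f"pics/{n}_{tag}.png")[y0:y1,x0:x1]; cv2.imwrite(f"pics/{n}_{tag}_c{x0}.png",cv2.resize(im,None,fx=s,fy=s,interpolation=cv2.INTER_CUBIC))
E
python3 - <<'E'
from look import *
crop("top","a",180,235,240,335,6)
crop("top","a",295,155,395,270,5)
crop("side","a",300,215,415,310,6)
P,d=dep("top","a")
im=cv2.imread("pics/top_a.png")
for u,v in [(203,262),(208,295),(209,305),(212,317),(345,243),(345,255),(345,213),(312,215),(345,175),(470,330),(230,310)]: print((u,v),P[v,u].round(1),d[v,u])
E
```

```text
(203, 262) [554.8 281.3  11.8] 964.366
(208, 295) [482.5 265.6  26.5] 941.0736
(209, 305) [461.2 263.4  25.1] 939.7914
(212, 317) [435.6 256.8  24.2] 937.6116
(345, 243) [590.4 -31.3  35.1] 951.48987
(345, 255) [565.1 -31.5  24.1] 959.2258
(345, 213) [644.6 -27.8 101.9] 891.92957
(312, 215) [655.4  39.7  20.9] 972.46277
(345, 175) [724.  -29.6 101.8] 902.03455
(470, 330) [ 396.8 -306.5    1.9] 965.3083
(230, 310) [448.9 222.9   0.7] 963.1885
```

View pics/top_a_c180.png

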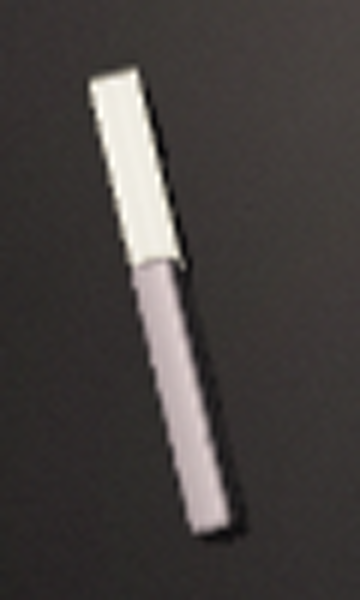

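View pics/top_a_c295.png

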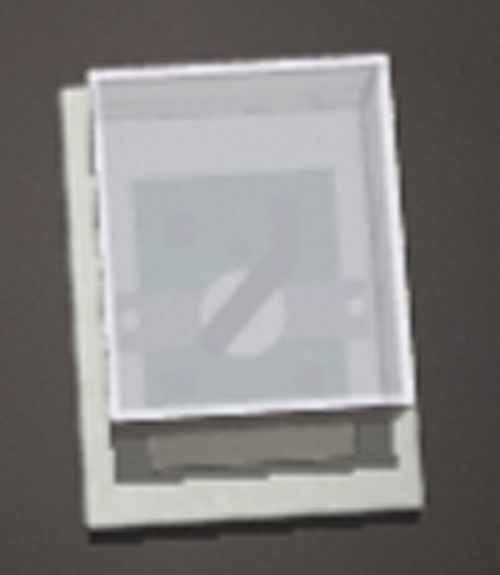

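View pics/side_a_c300.png

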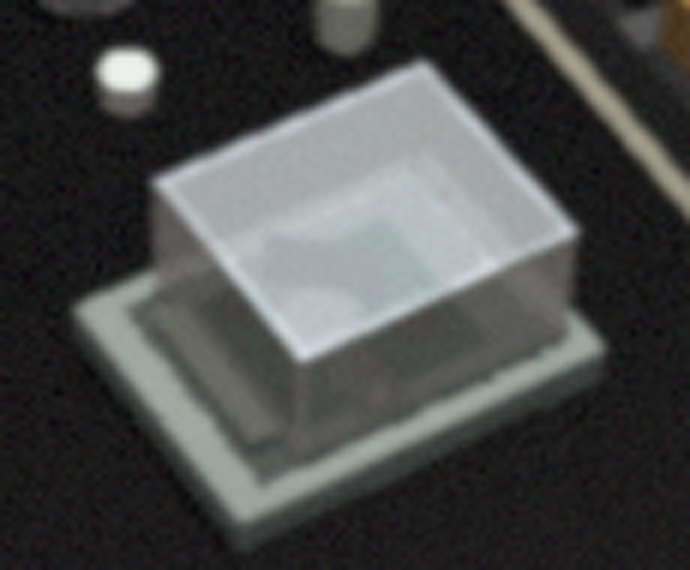

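```bash
python3 - <<'E'
from look import *
P,d=dep("top","a"); v,u=np.mgrid[0:480,0:640]
def fit(m,name):
    m&=(d>0); pts=P[m]; 
    r2=cv2.minAreaRect(pts[:,:2].astype(np.float32)); print(name,m.sum(),pts.mean(0).round(1),np.array(r2[0]).round(1),np.array(r2[1]).round(1),round(r2[2],1)); print(cv2.boxPoints(r2).round(0).tolist())
    c=pts[:,:2].mean(0); w,V=np.linalg.eigh(np.cov((pts[:,:2]-c).T)); print(" axis deg",np.degrees(np.arctan2(V[1,1],V[0,1])))
z=P[...,2]
w1=(u>190)&(u<222)&(v>240)&(v<330)
fit(w1&(z>19)&(z<32),"handle"); fit(w1&(z>7)&(z<18)&(v<277),"steel")
f=(u>295)&(u<390)&(v>155)&(v<270)
fit(f&(z>97)&(z<106),"hoodtop"); fit(f&(z>17),"all fixture")
fit(f&(z>31)&(z<40)&(v>234),"lip"); fit(f&(z>17)&(z<28)&(v>245),"basefront")
E
```

```text
handle 352 [470.6 262.2  23.7] [470.7 262.5] [100.1  17. ] 14.0
[[420.0, 259.0], [424.0, 242.0], [521.0, 266.0], [517.0, 283.0]]
 axis deg -166.2367729609541
steel 254 [554.8 283.5  13.4] [554.4 283.6] [67.5 18.8] 14.2
[[519.0, 284.0], [524.0, 266.0], [589.0, 283.0], [585.0, 301.0]]
 axis deg -164.9833988560543
hoodtop 4239 [667.2 -27.9 101. ] [668.2 -28.2] [147.2 124.4] 2.8
[[592.0, 30.0], [598.0, -94.0], [745.0, -87.0], [739.0, 37.0]]
 axis deg -177.44606887354095
all fixture 6152 [647.1 -24.5  79.2] [656.7 -28.9] [199.8 150.6] 2.7
[[553.0, 42.0], [560.0, -109.0], [760.0, -99.0], [753.0, 51.0]]
 axis deg -171.2725433707876
lip 280 [588.3 -31.7  35.1] [588.5 -36. ] [ 14.6 113.2] 2.8
[[578.0, 20.0], [584.0, -93.0], [598.0, -92.0], [593.0, 21.0]]
 axis deg 92.73885841749131
basefront 823 [570.1 -29.5  23.8] [569.8 -32.3] [150.3  31.2] 89.3
[[553.0, -107.0], [584.0, -108.0], [586.0, 43.0], [555.0, 43.0]]
 axis deg 91.16070914267796
```

The crop confirms the grey handle with a bright steel blade. Handle measures 100×17 mm at z≈24, axis 14.1°, centre (470.7,262.4), tip (587,292). The fixture is 200×150 mm, yaw 2.75°, origin (646.7,−29.4). These agree with the given sizes.

```bash
cat >> look.py <<'E'
from scipy.spatial.transform import Rotation as R
def pose():
    s=r.sense(); q=s["tcp_rot"]; M=R.from_quat([q[1],q[2],q[3],q[0]]).as_matrix(); return s,M
def go(x,y,z,yaw=None):
    s,M=pose(); d=M.T@(np.array([x,y,z])-s["tcp_pos"])/50
    psi=np.degrees(np.arctan2(M[1,0],M[0,0])); t=0 if yaw is None else -((yaw-psi+180)%360-180)/8
    print("t",round(s["t"],2),"tcp",s["tcp_pos"].round(1),"yaw",psi.round(2),"tilt",np.degrees(np.arccos(-M[2,2])).round(2),"q",s["qpos"].round(2),"gap",round(s["finger_gap"],3),"F",s["contact_force"].round(1))
    print("-> shift",d.round(3),"turn",round(t,3))
E
python3 - <<'E'
from look import *
go(480,-100,300,14.1); go(470.7,262.4,200,14.1)
E
```

```text
t 0.1 tcp [ 209.3 -508.1  302.9] yaw 22.4 tilt 0.12 q [ 1.14  0.31  0.01  1.51 -0.    1.32 -0.03] gap 1.0 F [ 0.6 -0.6  0.1]
-> shift [ 8.115 -5.483  0.069] turn 1.037
t 0.1 tcp [ 209.3 -508.1  302.9] yaw 22.4 tilt 0.12 q [ 1.14  0.31  0.01  1.51 -0.    1.32 -0.03] gap 1.0 F [ 0.6 -0.6  0.1]
-> shift [ 10.704 -12.251   2.083] turn 1.037
```

Emit:
{"api": "play_rows", "payload": {"targets": [[0, [8.1, -5.5, 0.07], 1.04], [0, [8.1, -5.5, 0.07], 1.04], [0, [8.1, -5.5, 0.07], 1.04], [0, [8.1, -5.5, 0.07], 1.04], [0, [8.1, -5.5, 0.07], 1.04], [0, [8.1, -5.5, 0.07], 1.04], [0, [8.1, -5.5, 0.07], 1.04], [0, [8.1, -5.5, 0.07], 1.04], [0, [8.1, -5.5, 0.07], 1.04], [0, [8.1, -5.5, 0.07], 1.04], [0, [8.1, -5.5, 0.07], 1.04]], "force": 60}}

```text
t: 1.2
tcp_pos: [481.6, -92.2, 300.1]
tcp_rot: [-0.002, 0.992, 0.129, 0.001]
contact_force: [-1.5, 0.9, -0.3]
finger_gap: 0.999
```

```bash
python3 - <<'E'
from look import *
go(470.7,262.4,160,14.1)
E
```

```text
t 1.2 tcp [481.6 -92.2 300.1] yaw 14.81 tilt 0.31 q [ 0.45  0.21 -0.35  1.66  0.07  1.28 -1.22] gap 0.999 F [-1.5  0.9 -0.3]
-> shift [ 1.594 -6.9    2.839] turn 0.089
```

Emit:
{"api": "play_rows", "payload": {"targets": [[0, [1.6, -6.9, 2.84], 0.09], [0, [1.6, -6.9, 2.84], 0.09], [0, [1.6, -6.9, 2.84], 0.09], [0, [1.6, -6.9, 2.84], 0.09], [0, [1.6, -6.9, 2.84], 0.09], [0, [1.6, -6.9, 2.84], 0.09], [0, [1.6, -6.9, 2.84], 0.09], [0, [1.6, -6.9, 2.84], 0.09], [0, [1.6, -6.9, 2.84], 0.09], [0, [1.6, -6.9, 2.84], 0.09], [0, [1.6, -6.9, 2.84], 0.09]]}}

```text
t: 2.3
tcp_pos: [473.8, 251.9, 158.4]
tcp_rot: [0.001, 0.993, 0.115, 0.0]
contact_force: [0.7, -1.1, 0.6]
finger_gap: 1.001
```

```bash
python3 - <<'E'
from look import *
go(470.7,262.4,76,14.1)
E
```

```text
t 2.3 tcp [473.8 251.9 158.4] yaw 13.19 tilt 0.11 q [-0.15  0.46 -0.49  1.74  0.25  1.01 -2.07] gap 1.001 F [ 0.7 -1.1  0.6]
-> shift [-0.012 -0.222  1.647] turn -0.114
```

Emit:
{"api": "play_rows", "payload": {"targets": [[0, [0, -0.22, 0.3], -0.11], [0, [0, -0.22, 0.8], -0.11], [0, [0, -0.22, 1.3], -0.11], [0, [0, -0.22, 1.55], -0.11], [0, [0, -0.22, 1.55], -0.11], [0, [0, -0.22, 1.55], -0.11]]}}

```text
t: 2.9
tcp_pos: [470.7, 264.9, 81.2]
tcp_rot: [-0.0, 0.992, 0.124, 0.0]
contact_force: [0.2, 0.8, -0.0]
finger_gap: 1.001
```

```bash
python3 - <<'E'
from look import *
go(470.7,262.4,76,14.1)
grab("b"); crop("top","b",170,225,250,335,5); crop("side","b",200,170,330,270,5)
E
```

```text
t 2.9 tcp [470.7 264.9  81.2] yaw 14.21 tilt 0.04 q [-0.21  0.57 -0.45  1.79  0.32  0.85 -2.13] gap 1.001 F [ 0.2  0.8 -0. ]
-> shift [-0.013  0.048  0.104] turn 0.014
```

View pics/side_b_c200.png

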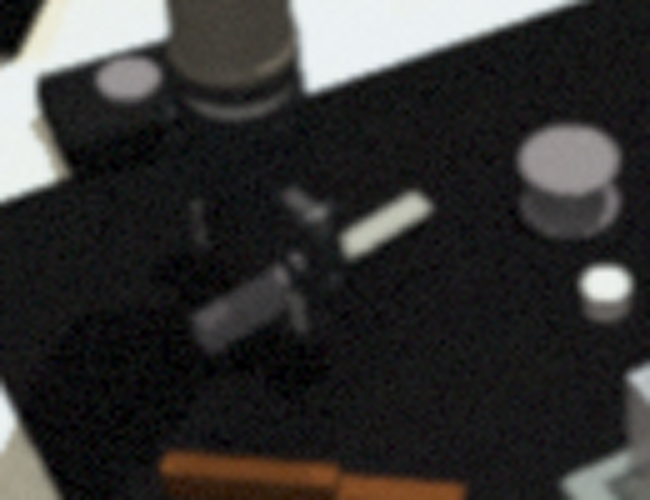

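The fingers straddle the grey handle, with the steel blade visible ahead at crop pixel (390,225). I'll lower and close.

Emit:
{"api": "play_rows", "payload": {"targets": [[0, [0, 0.05, 0.09], 0], [0, [0, 0.05, 0.09], 0], [255, [0, 0.05, 0.09], 0], [255, [0, 0.05, 0.09], 0], [255, [0, 0.05, 0.09], 0], [255, [0, 0.05, 0.09], 0], [255, [0, 0.05, 0.09], 0], [255, [0, 0.05, 0.09], 0], [255, [0, 0.05, 0.09], 0], [255, [0, 0.05, 0.09], 0]], "force": 60}}

```text
t: 4.0
tcp_pos: [471.2, 262.6, 76.6]
tcp_rot: [-0.0, 0.992, 0.124, 0.0]
contact_force: [-0.4, 0.6, 2.6]
finger_gap: 0.174
```

```bash
python3 - <<'E'
from look import *
go(468.9,-37.9,150,2.75)
E
```

```text
t 4.0 tcp [471.2 262.6  76.6] yaw 14.24 tilt 0.04 q [-0.21  0.57 -0.45  1.8   0.32  0.84 -2.13] gap 0.174 F [-0.4  0.6  2.6]
-> shift [-1.522  5.815 -1.47 ] turn 1.436
```

Emit:
{"api": "play_rows", "payload": {"targets": [[255, [0, 0, -0.4], 0], [255, [0, 0, -1.0], 0], [255, [-0.4, 1.0, -1.47], 0.5], [255, [-0.8, 2.0, -1.47], 1.0], [255, [-1.2, 3.0, -1.47], 1.44], [255, [-1.6, 4.0, -1.47], 1.44], [255, [-2.0, 5.0, -1.47], 1.44], [255, [-2.2, 5.6, -1.47], 1.44], [255, [-2.3, 5.6, -1.47], 1.44], [255, [-2.3, 5.6, -1.47], 1.44]]}}

```text
t: 5.0
tcp_pos: [427.2, -39.5, 149.5]
tcp_rot: [0.0, 1.0, 0.021, -0.001]
contact_force: [-0.3, 0.3, -0.4]
finger_gap: 0.174
```

```bash
python3 - <<'E'
from look import *
go(427,-40,92.1,2.75)
grab("c"); crop("top","c",290,190,400,340,4); crop("side","c",200,190,400,320,4)
P,d=dep("top","c"); u,v=np.meshgrid(np.arange(640),np.arange(480)); z=P[...,2]
m=(u>300)&(u<400)&(v>220)&(v<300)&(z>60)&(z<95)&(P[...,0]>470)&(P[...,0]<570)
p=P[m]; print(m.sum(),p.mean(0)); print(cv2.minAreaRect(p[:,:2].astype(np.float32)))
print(np.c_[np.ones(len(p)),p[:,:2]].shape, np.linalg.lstsq(np.c_[np.ones(len(p)),p[:,:2]],p[:,2],rcond=None)[0])
E
```

```text
t 5.0 tcp [427.2 -39.5 149.5] yaw 2.4 tilt 0.11 q [ 0.38  0.26 -0.38  2.02  0.12  0.88 -1.59] gap 0.174 F [-0.3  0.3 -0.4]
-> shift [-0.002  0.01   1.148] turn -0.044
315 [511.1179655  -33.97392672  86.35609263]
((509.1722412109375, -34.099185943603516), (76.20377349853516, 17.923168182373047), 2.828829050064087)
(315, 3) [ 9.15424076e+01 -1.15248851e-02 -2.07294515e-02]
```

View pics/side_c_c200.png

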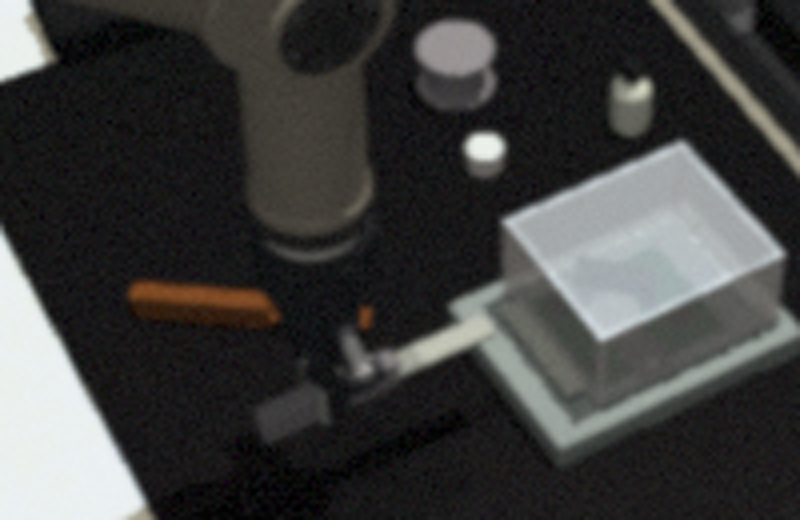

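View pics/top_c_c290.png

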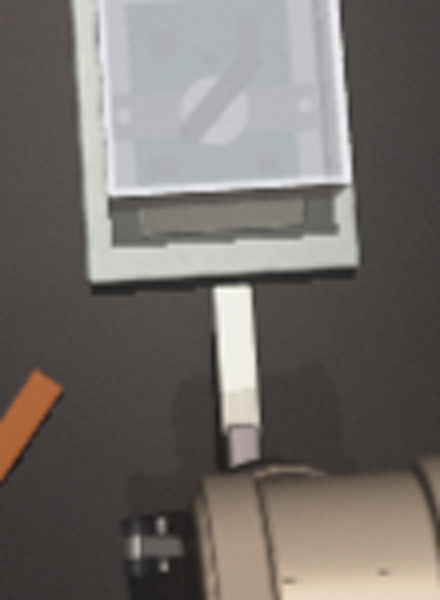

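The grey blade is held level, tip at about top (348,262), about 10 mm before the base front edge and centred on the lip. Its top reads 86 mm, as expected for this height. Next I lower to slot height.

Emit:
{"api": "play_rows", "payload": {"targets": [[255, [0, 0, 0.5], -0.04], [255, [0, 0, 1.0], -0.04], [255, [0, 0, 1.14], -0.04], [255, [0, 0, 1.14], -0.04], [255, [0, 0, 1.14], -0.04]]}}

```text
t: 5.6
tcp_pos: [429.2, -36.2, 93.5]
tcp_rot: [-0.0, 1.0, 0.028, 0.001]
contact_force: [-0.3, -0.5, -0.3]
finger_gap: 0.171
```

```bash
python3 - <<'E'
from look import *
go(468.9,-37.9,92.1,2.75)
E
```

```text
t 5.6 tcp [429.2 -36.2  93.5] yaw 3.15 tilt 0.08 q [ 0.35  0.35 -0.36  2.08  0.18  0.74 -1.64] gap 0.171 F [-0.3 -0.5 -0.3]
-> shift [0.79  0.078 0.03 ] turn 0.051
```

Emit:
{"api": "play_rows", "payload": {"targets": [[255, [0, 0.06, 0.03], 0.05], [255, [0.15, 0.06, 0.03], 0.05], [255, [0.3, 0.06, 0.03], 0.05], [255, [0.3, 0.06, 0.03], 0.05]]}}

```text
t: 6.0
tcp_pos: [445.7, -39.5, 92.1]
tcp_rot: [-0.0, 1.0, 0.023, 0.002]
contact_force: [0.0, -0.0, 0.4]
finger_gap: 0.169
```

```bash
python3 - <<'E'
from look import *
go(468.9,-37.9,92.1,2.75)
grab("d"); crop("side","d",280,220,420,320,5)
E
```

```text
t 6.0 tcp [445.7 -39.5  92.1] yaw 2.62 tilt 0.19 q [ 0.34  0.38 -0.35  2.04  0.19  0.75 -1.65] gap 0.169 F [ 0.  -0.   0.4]
-> shift [ 0.465 -0.01   0.001] turn -0.016
```

View pics/side_d_c280.png

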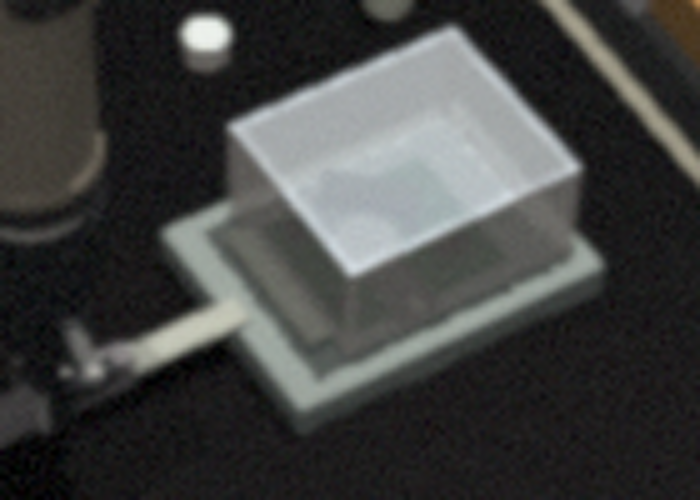

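The blade is over the base rim, tip at crop pixel (240,310), level and touching nothing. I'll push it under the lip.

Emit:
{"api": "play_rows", "payload": {"targets": [[255, [0.15, 0, 0], 0], [255, [0.3, 0, 0], 0], [255, [0.45, 0, 0], 0], [255, [0.48, 0, 0], 0], [255, [0.48, 0, 0], 0]]}}

```text
t: 6.6
tcp_pos: [467.9, -38.3, 91.4]
tcp_rot: [-0.0, 1.0, 0.023, 0.0]
contact_force: [0.9, 0.0, -0.5]
finger_gap: 0.168
```

```bash
python3 - <<'E'
from look import *
go(468.9,-37.9,92.1,2.75)
grab("e"); crop("side","e",280,220,420,320,5);crop("top","e",300,190,400,290,5)
s,M=pose(); t=s["tcp_pos"][:2]
# trajectory for tip: x,z in fixture
for th in np.arange(0,0.75,0.1):
    print(round(th,1), ((94-152*np.cos(th)-120+178-0)).round(1)-(94-152-120+178), (152*np.sin(th)).round(1))
E
```

```text
t 6.6 tcp [467.9 -38.3  91.4] yaw 2.64 tilt 0.01 q [ 0.32  0.42 -0.34  1.98  0.2   0.78 -1.66] gap 0.168 F [ 0.9  0.  -0.5]
-> shift [ 0.02  -0.007 -0.015] turn -0.014
0.0 0.0 0.0
0.1 0.8 15.2
0.2 3.0 30.2
0.3 6.8 44.9
0.4 12.0 59.2
0.5 18.6 72.9
0.6 26.5 85.8
0.7 35.7 97.9
```

View pics/side_e_c280.png

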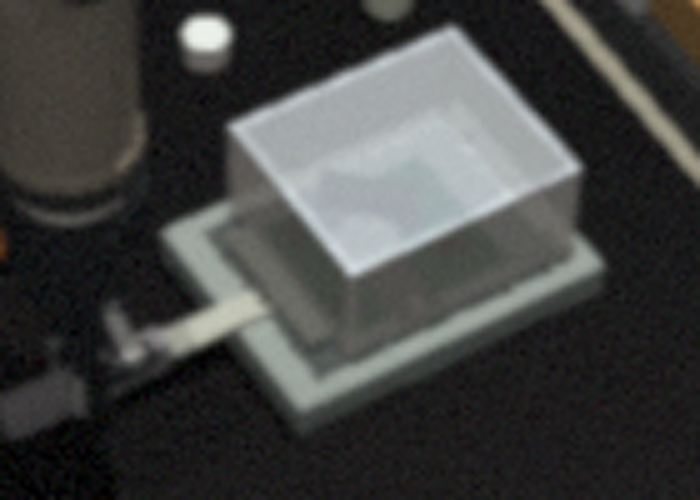

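View pics/top_e_c300.png

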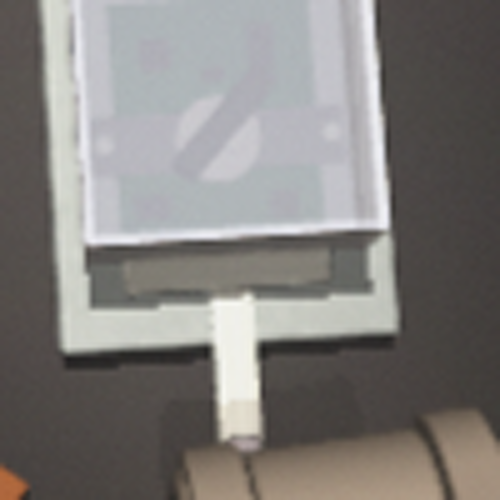

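The tip goes under the lip (crop top pixel (235,293)) with no notable force. I'll raise it along the lip's arc.

Emit:
{"api": "play_rows", "payload": {"targets": [[255, [0.02, 0, -0.12], 0], [255, [0.03, 0, -0.24], 0], [255, [0.04, 0, -0.36], 0], [255, [0.06, 0, -0.48], 0], [255, [0.08, 0, -0.6], 0], [255, [0.1, 0, -0.72], 0], [255, [0.13, 0, -0.84], 0], [255, [0.17, 0, -0.95], 0], [255, [0.17, 0, -0.95], 0]]}}

```text
t: 7.6
tcp_pos: [477.2, -37.9, 139.9]
tcp_rot: [0.0, 1.0, 0.023, 0.001]
contact_force: [-0.1, -0.2, 0.0]
finger_gap: 0.174
```

```bash
python3 - <<'E'
from look import *
go(468.9+25,-37.9,92.1+87,2.75)
grab("f"); crop("side","f",280,200,420,320,5)
E
```

```text
t 7.6 tcp [477.2 -37.9 139.9] yaw 2.63 tilt 0.16 q [ 0.34  0.36 -0.36  1.91  0.16  0.89 -1.63] gap 0.174 F [-0.1 -0.2  0. ]
-> shift [ 0.336  0.015 -0.782] turn -0.015
```

View pics/side_f_c280.png

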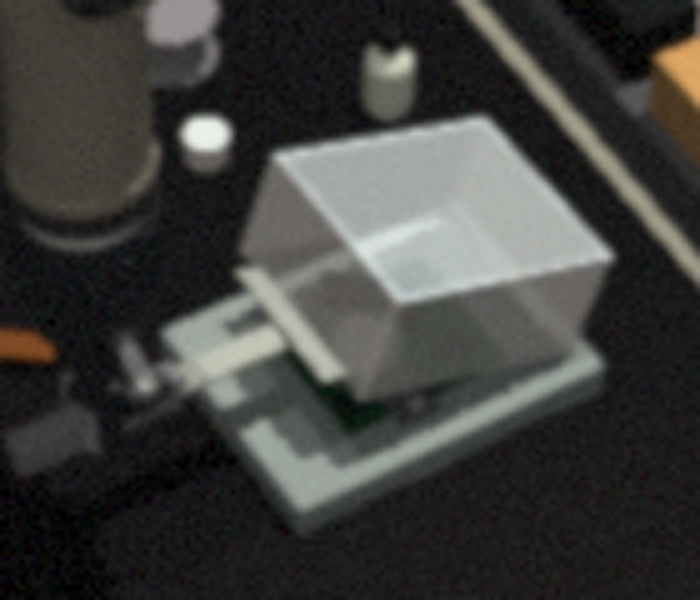

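The cover is up about 0.3 rad, with the lip (crop (290,320)) resting on the blade. I'll carry on past the tipping point.

Emit:
{"api": "play_rows", "payload": {"targets": [[255, [0.05, 0, -0.12], 0], [255, [0.1, 0, -0.24], 0], [255, [0.15, 0, -0.36], 0], [255, [0.21, 0, -0.48], 0], [255, [0.27, 0, -0.6], 0], [255, [0.34, 0, -0.72], 0], [255, [0.42, 0, -0.84], 0], [255, [0.5, 0, -0.95], 0], [255, [0.58, 0, -1.05], 0], [255, [0.66, 0, -1.15], 0], [255, [0.66, 0, -1.15], 0]]}}

```text
t: 8.8
tcp_pos: [510.1, -36.3, 197.2]
tcp_rot: [-0.0, 1.0, 0.023, 0.001]
contact_force: [0.1, 0.2, -0.7]
finger_gap: 0.17
```

```bash
python3 - <<'E'
from look import *
go(430,-40,200,2.75)
grab("g"); crop("side","g",260,160,440,320,4)
E
```

```text
t 8.8 tcp [510.1 -36.3 197.2] yaw 2.64 tilt 0.12 q [ 0.33  0.35 -0.37  1.76  0.14  1.06 -1.61] gap 0.17 F [ 0.1  0.2 -0.7]
-> shift [-1.603e+00 -1.000e-03 -5.900e-02] turn -0.013
```

View pics/side_g_c260.png

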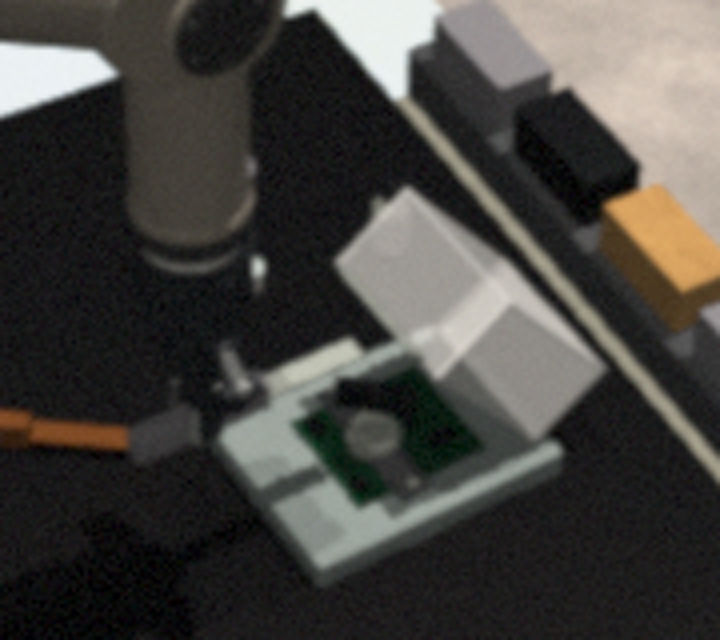

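The cover swung wide open, with the hood at crop (450,310) tilted back. I'll lay the blade on the empty mat at about (440,−180).

```bash
python3 - <<'E'
from look import *
go(440,-180,120,2.75)
P,d=dep("top","f"); m=(P[...,0]>340)&(P[...,0]<590)&(P[...,1]>-260)&(P[...,1]<-125); print(m.sum(),np.percentile(P[...,2][m],[1,50,99,100]))
E
```

```text
t 8.9 tcp [508.9 -36.4 196.3] yaw 2.64 tilt 0.02 q [ 0.33  0.35 -0.37  1.77  0.14  1.06 -1.61] gap 0.171 F [-0.3  1.  -1. ]
-> shift [-1.508  2.805  1.527] turn -0.014
4066 [-3.35643493  0.75660278  4.90606648  6.79435151]
```

Emit:
{"api": "play_rows", "payload": {"targets": [[255, [-0.8, 0.3, 0], 0], [255, [-1.5, 0.9, 0], 0], [255, [-1.5, 1.8, 0.2], 0], [255, [-1.5, 2.6, 0.7], 0], [255, [-1.5, 2.8, 1.3], 0], [255, [-1.5, 2.8, 1.53], 0], [255, [-1.5, 2.8, 1.53], 0], [255, [-1.5, 2.8, 1.53], 0]]}}

```text
t: 9.7
tcp_pos: [441.1, -178.0, 120.4]
tcp_rot: [-0.0, 1.0, 0.024, 0.0]
contact_force: [0.0, -0.5, -0.4]
finger_gap: 0.174
```

```bash
python3 - <<'E'
from look import *
go(440,-180,77,2.75)
E
```

```text
t 9.7 tcp [ 441.1 -178.   120.4] yaw 2.8 tilt 0.06 q [ 0.58  0.37 -0.28  1.94  0.13  0.84 -1.3 ] gap 0.174 F [ 0.  -0.5 -0.4]
-> shift [-0.024  0.041  0.868] turn 0.007
```

Emit:
{"api": "play_rows", "payload": {"targets": [[255, [0, 0, 0.4], 0], [255, [0, 0, 0.75], 0], [255, [0, 0, 0.85], 0], [255, [0, 0, 0.87], 0], [255, [0, 0, 0.87], 0], [255, [0, 0, 0.87], 0]]}}

```text
t: 10.3
tcp_pos: [441.4, -179.8, 77.5]
tcp_rot: [0.0, 1.0, 0.023, 0.001]
contact_force: [1.1, 0.3, -0.8]
finger_gap: 0.169
```

```bash
python3 - <<'E'
from look import *
go(440,-180,77,2.75)
E
```

```text
t 10.3 tcp [ 441.4 -179.8   77.5] yaw 2.66 tilt 0.13 q [ 0.56  0.44 -0.26  1.97  0.16  0.74 -1.32] gap 0.169 F [ 1.1  0.3 -0.8]
-> shift [-0.028  0.003  0.01 ] turn -0.011
```

Emit:
{"api": "play_rows", "payload": {"targets": [[255, [0, 0, 0.016], 0], [255, [0, 0, 0.016], 0], [0, [0, 0, 0], 0], [0, [0, 0, 0], 0], [0, [0, 0, 0], 0], [0, [0, 0, 0], 0], [0, [0, 0, 0], 0], [0, [0, 0, -0.3], 0], [0, [0, 0, -1.2], 0], [0, [0, 0, -2.2], 0], [0, [0, 0, -2.4], 0]]}}

```text
t: 11.4
tcp_pos: [443.9, -180.7, 202.0]
tcp_rot: [0.002, 1.0, 0.023, 0.005]
contact_force: [1.4, -0.3, -0.5]
finger_gap: 1.003
```

```bash
python3 - <<'E'
from look import *
go(440,-180,180,2.75)
grab("h"); crop("side","h",240,160,440,330,4); crop("top","h",280,130,460,350,3)
P,d=dep("top","h"); im=cv2.imread("pics/top_h.png").astype(int)
z=P[...,2]; x=P[...,0];y=P[...,1]
m=(z>60)&(z<95)&(np.hypot(x-646.7,y+29.4)<45)&(im.sum(2)<260)
p=P[m]; print(m.sum(),p.mean(0),np.median(p[:,2])); rc=cv2.minAreaRect(p[:,:2].astype(np.float32)); print(rc)
w,V=np.linalg.eigh(np.cov(p[:,:2].T)); print(np.degrees(np.arctan2(V[1,1],V[0,1])))
E
```

```text
t 11.4 tcp [ 443.9 -180.7  202. ] yaw 2.64 tilt 0.67 q [ 0.6   0.27 -0.3   1.85  0.09  1.03 -1.26] gap 1.003 F [ 1.4 -0.3 -0.5]
-> shift [-0.082 -0.02   0.439] turn -0.013
161 [645.40954796 -28.20263296  81.89252994] 82.51523983252991
((646.2435302734375, -28.661556243896484), (11.761866569519043, 55.101280212402344), 48.949562072753906)
138.8998884233265
```

View pics/side_h_c240.png

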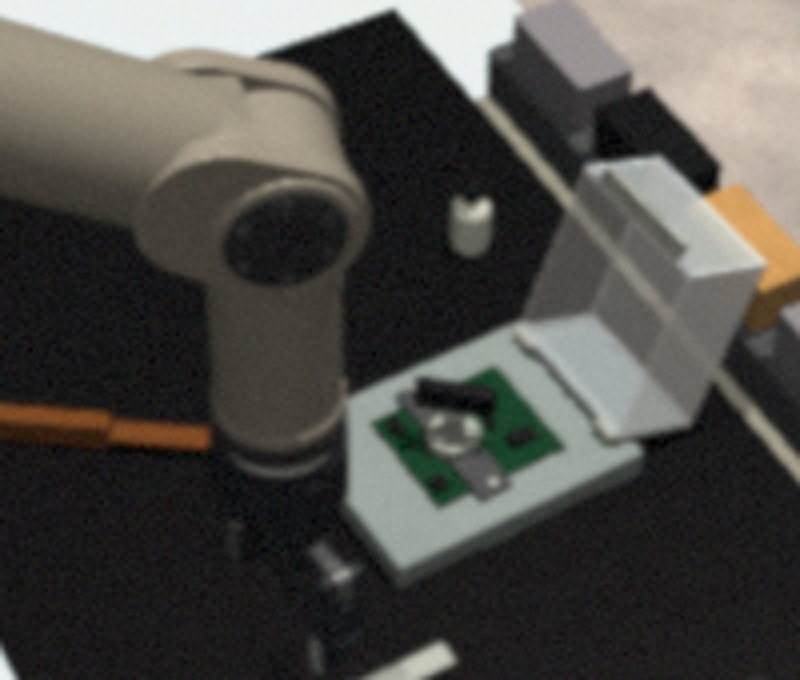

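View pics/top_h_c280.png

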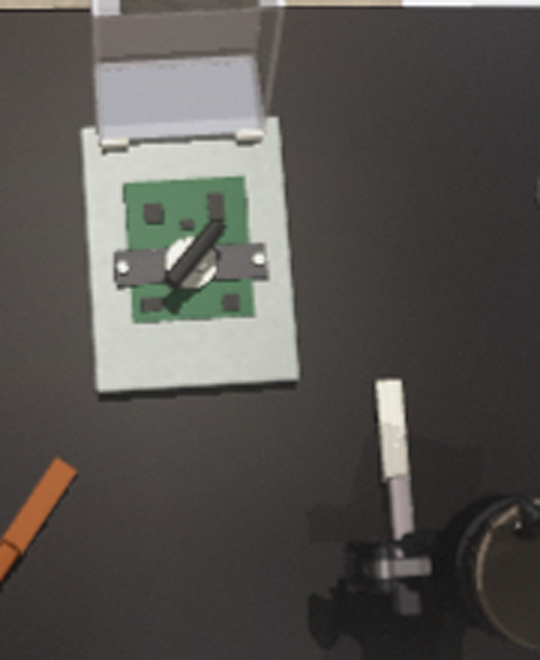

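The cover is fully back, the grey blade lies at about top (412,292), released, and the T-bar is seen at top (344,213). It measures 55×12 mm, centre (646.4,−29), yaw −41°. That makes screw_turn ≈ 0.76, inside the stated range. The top reads 82.5 mm, also as expected.

```bash
python3 - <<'E'
from look import *
go(646.4,-29,190,138.9)
P,d=dep("top","h"); z=P[...,2]; x=P[...,0];y=P[...,1]
dx=x-646.7;dy=y+29.4;c,s=np.cos(np.radians(2.75)),np.sin(np.radians(2.75)); fx=dx*c+dy*s; fy=-dx*s+dy*c
for lo,hi in [(-70,-50),(-50,-30),(-30,-20),(-20,20),(20,30),(30,50),(50,70)]:
    m=(abs(fx)<15)&(fy>lo)&(fy<hi); print(lo,hi,np.percentile(z[m],[50,95,99]).round(1))
m=(abs(x-440)<150)&(abs(y+180)<40)&(z>5)&(z<40); im=cv2.imread("pics/top_h.png"); m&=(im.sum(2)>300)
p=P[m]; print("blade",m.sum(),np.percentile(p[:,2],[5,50,95]),cv2.minAreaRect(p[:,:2].astype(np.float32)))
E
```

```text
t 11.5 tcp [ 442.  -180.3  198.7] yaw 2.63 tilt 0.34 q [ 0.6   0.27 -0.3   1.86  0.09  1.03 -1.26] gap 0.998 F [ 0.   0.2 -0.3]
-> shift [ 4.222 -2.836  0.188] turn -17.034
-70 -50 [25.1 32.3 33.5]
-50 -30 [30.  33.5 36. ]
-30 -20 [29.7 32.3 33.9]
-20 20 [60.1 84.6 86.2]
20 30 [30.6 33.4 51.3]
30 50 [29.8 33.1 34.9]
50 70 [24.9 32.3 35.4]
blade 392 [10.9226298  14.40226459 25.51482307] ((496.7196960449219, -178.28854370117188), (126.89631652832031, 18.69356346130371), 2.4692766666412354)
```

Emit:
{"api": "play_rows", "payload": {"targets": [[0, [0.4, -0.2, 0.2], -1], [0, [1.2, -0.8, 0.2], -2], [0, [2.0, -1.3, 0.2], -3], [0, [2.8, -1.9, 0.2], -4], [0, [3.5, -2.4, 0.2], -5], [0, [4.0, -2.7, 0.2], -6], [0, [4.2, -2.83, 0.2], -7], [0, [4.22, -2.84, 0.2], -8], [0, [4.22, -2.84, 0.2], -9], [0, [4.22, -2.84, 0.2], -10], [0, [4.22, -2.84, 0.2], -11], [0, [4.22, -2.84, 0.2], -12]]}}

```text
t: 12.7
tcp_pos: [643.4, -28.1, 183.2]
tcp_rot: [-0.002, 0.649, 0.76, -0.002]
contact_force: [0.1, -0.1, -0.3]
finger_gap: 1.004
```

```bash
python3 - <<'E'
from look import *
go(646.4,-29,190,138.9)
E
```

```text
t 12.7 tcp [643.4 -28.1 183.2] yaw 99.01 tilt 0.29 q [ 0.42  0.68 -0.66  1.38  0.42  1.23 -0.12] gap 1.004 F [ 0.1 -0.1 -0.3]
-> shift [-0.027  0.056 -0.136] turn -4.987
```

Emit:
{"api": "play_rows", "payload": {"targets": [[0, [0, 0.05, -0.1], -1], [0, [0, 0.05, -0.1], -2], [0, [0, 0.05, -0.1], -3], [0, [0, 0.05, -0.1], -4], [0, [0, 0.05, -0.1], -5], [0, [0, 0.05, -0.1], -5], [0, [0, 0.05, -0.1], -5]]}}

```text
t: 13.4
tcp_pos: [646.4, -27.8, 189.4]
tcp_rot: [-0.002, 0.354, 0.935, -0.0]
contact_force: [0.7, -0.4, 0.2]
finger_gap: 1.002
```

```bash
python3 - <<'E'
from look import *
go(646.4,-29,132,138.9)
E
```

```text
t 13.4 tcp [646.4 -27.8 189.4] yaw 138.5 tilt 0.19 q [ 0.49  0.73 -0.81  1.36  0.53  1.28  0.5 ] gap 1.002 F [ 0.7 -0.4  0.2]
-> shift [-0.02  -0.016  1.147] turn -0.049
```

Emit:
{"api": "play_rows", "payload": {"targets": [[0, [-0.02, -0.02, 0.5], -0.05], [0, [-0.02, -0.02, 1.0], -0.05], [0, [-0.02, -0.02, 1.15], -0.05], [0, [-0.02, -0.02, 1.15], -0.05], [0, [-0.02, -0.02, 1.15], -0.05], [255, [-0.02, -0.02, 1.15], -0.05], [255, [-0.02, -0.02, 1.15], -0.05], [255, [-0.02, -0.02, 1.15], -0.05], [255, [-0.02, -0.02, 1.15], -0.05], [255, [-0.02, -0.02, 1.15], -0.05], [255, [-0.02, -0.02, 1.15], -0.05]], "force": 25}}

```text
t: 14.5
tcp_pos: [648.2, -28.3, 134.4]
tcp_rot: [0.001, 0.35, 0.937, 0.001]
contact_force: [2.9, 2.2, -0.2]
finger_gap: 0.134
```

```bash
python3 - <<'E'
from look import *
go(646.4,-29,132,138.9); print(r.sense()["ft_torque"])
grab("i"); crop("side","i",270,160,420,300,5)
E
```

```text
t 14.5 tcp [648.2 -28.3 134.4] yaw 139.07 tilt 0.18 q [ 0.48  0.78 -0.79  1.42  0.57  1.18  0.48] gap 0.134 F [ 2.9  2.2 -0.2]
-> shift [ 0.018 -0.035  0.048] turn 0.021
[ 0.3634724  -0.51374717 -0.02870733]
```

View pics/side_i_c270.png

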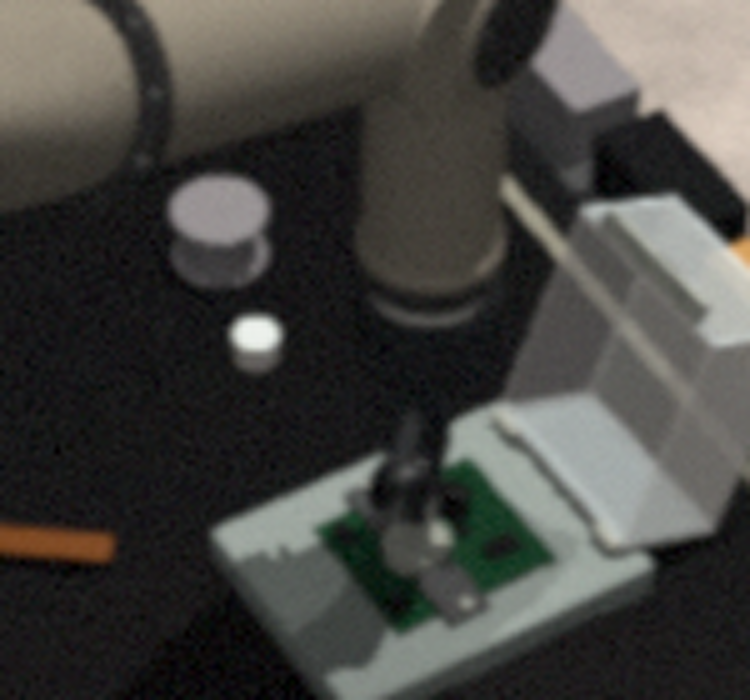

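The bar is gripped (gap 0.134 ≈ 12 mm) with little side load. I'll turn back about 56° (to about −0.2 rad), rising slightly with the climb.

Emit:
{"api": "play_rows", "payload": {"targets": [[255, [0, 0.02, 0], -0.8], [255, [0, 0.02, 0], -1.6], [255, [0, 0.02, -0.01], -2.4], [255, [0, 0.02, -0.02], -3.2], [255, [0, 0.02, -0.03], -4.0], [255, [0, 0.02, -0.03], -4.8], [255, [0, 0.02, -0.03], -5.6], [255, [0, 0.02, -0.03], -6.4], [255, [0, 0.02, -0.03], -7.05], [255, [0, 0.02, -0.03], -7.05], [255, [0, 0.02, -0.03], -7.05]]}}

```text
t: 15.7
tcp_pos: [648.3, -28.5, 133.8]
tcp_rot: [0.0, -0.134, 0.991, 0.0]
contact_force: [3.5, 1.7, -7.3]
finger_gap: 0.134
```

```bash
python3 - <<'E'
from look import *
go(647.5,-28.5,132,195.4); print(r.sense()["ft_torque"])
E
```

```text
t 15.7 tcp [648.3 -28.5 133.8] yaw -164.55 tilt 0.06 q [ 0.58  0.86 -0.99  1.41  0.73  1.26  1.37] gap 0.134 F [ 3.5  1.7 -7.3]
-> shift [0.016 0.004 0.036] turn 0.006
[ 0.487729   -0.97292761  0.05455163]
```

The tool carries about 7 N downward, so the screw hangs in the grip past the thread start. I'll loosen to let it drop.

Emit:
{"api": "play_rows", "payload": {"targets": [[150, [0, 0, 0], 0], [150, [0, 0, 0], 0], [150, [0, 0, 0], 0], [150, [0, 0, 0], 0], [150, [0, 0, 0], 0]]}}

```text
t: 16.2
tcp_pos: [647.9, -28.7, 135.6]
tcp_rot: [-0.0, -0.134, 0.991, -0.0]
contact_force: [-0.0, 0.9, 1.9]
finger_gap: 0.411
```

```bash
python3 - <<'E'
from look import *
go(647.5,-28.5,127,195.4); print(r.sense()["ft_torque"])
grab("j"); crop("side","j",310,200,410,300,6)
P,d=dep("side","j"); z=P[...,2]; im=cv2.imread("pics/side_j.png")
m=(np.hypot(P[...,0]-647,P[...,1]+29)<33)&(z>40)&(z<120)
print(m.sum(), np.histogram(z[m],bins=np.arange(40,122,4)))
E
```

```text
t 16.2 tcp [647.9 -28.7 135.6] yaw -164.57 tilt 0.02 q [ 0.58  0.86 -0.99  1.41  0.73  1.26  1.37] gap 0.411 F [-0.   0.9  1.9]
-> shift [0.006 0.005 0.172] turn 0.004
[ 0.0432626  -0.00425869  0.05213905]
299 (array([13,  7,  0,  6,  6,  9, 16, 19, 35, 35, 21, 17, 12, 18, 15, 11, 13,
       11, 22, 13]), array([ 40,  44,  48,  52,  56,  60,  64,  68,  72,  76,  80,  84,  88,
        92,  96, 100, 104, 108, 112, 116, 120]))
```

View pics/side_j_c310.png

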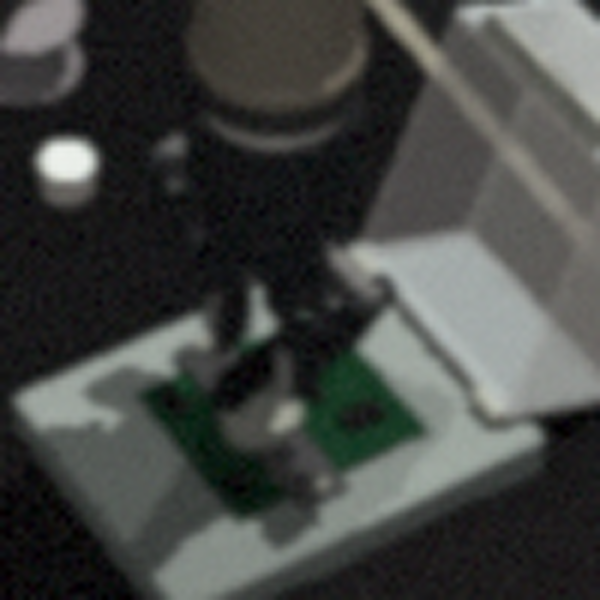

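Emit:
{"api": "play_rows", "payload": {"targets": [[60, [0, 0, -0.2], 0], [0, [0, 0, -1.0], 0], [0, [0, 0, -1.8], 0], [0, [0, 0, -2.0], 0], [0, [0, 0, -2.0], 0]]}}

```text
t: 16.8
tcp_pos: [649.0, -27.7, 238.8]
tcp_rot: [0.003, -0.134, 0.991, -0.0]
contact_force: [0.7, -0.2, -0.8]
finger_gap: 1.0
```

```bash
cat > bar.py <<'E'
from look import *
def bar(tag):
    go(647.5,-28.5,127,195.4)
    grab(tag); crop("side",tag,310,200,410,300,6)
    P,d=dep("side",tag); z=P[...,2]; im=cv2.imread(f"pics/side_{tag}.png").astype(int)
    m=(np.hypot(P[...,0]-647,P[...,1]+29)<34)&(z>45)&(z<95)
    p=P[m]; top=p[p[:,2]>np.percentile(p[:,2],97)-6]
    print(m.sum(),np.percentile(p[:,2],[50,80,90,95,98]).round(1),top.mean(0)); 
    rc=cv2.minAreaRect(top[:,:2].astype(np.float32)); print(rc)
    w,V=np.linalg.eigh(np.cov(top[:,:2].T)); print("yaw",np.degrees(np.arctan2(V[1,1],V[0,1])))
E
python3 - <<'E'
from bar import *
bar("k")
E
```

```text
t 16.8 tcp [649.  -27.7 238.8] yaw -164.56 tilt 0.32 q [ 0.58  0.77 -1.05  1.29  0.66  1.43  1.42] gap 1.0 F [ 0.7 -0.2 -0.8]
-> shift [ 0.046 -0.006  2.235] turn 0.005
152 [72.4 77.5 79.1 80.8 81.6] [644.32463618 -29.55127875  78.09933693]
((643.0819702148438, -29.922489166259766), (56.74898910522461, 13.86386775970459), 15.649471282958984)
yaw -164.6542420906321
```

View pics/side_k_c310.png

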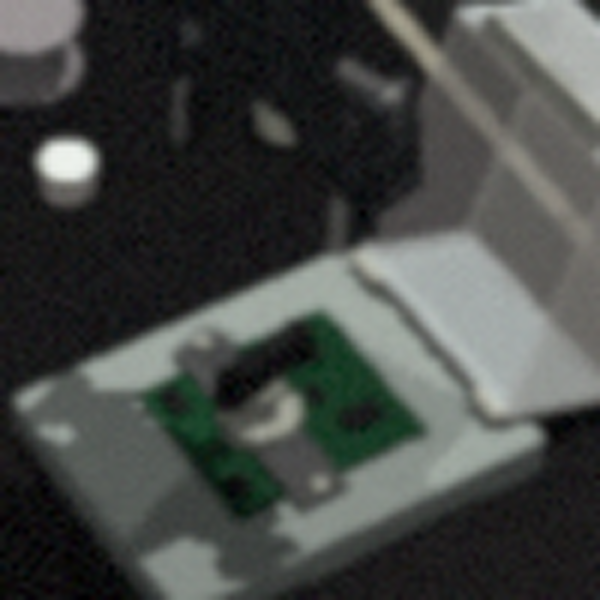

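```bash
python3 - <<'E'
from look import *
# fit vertical offset by projecting bar top outline: compare dark mask with model for candidate z
for tag,yaw in (("h",-41.1),("k",15.4)):
    P,d=dep("side",tag); z=P[...,2]; c,s=np.cos(np.radians(yaw)),np.sin(np.radians(yaw))
    im=cv2.imread(f"pics/side_{tag}.png").astype(int).sum(2)
    for xc,yc in ((647,-29),):
        fx=(P[...,0]-xc)*c+(P[...,1]-yc)*s; fy=-(P[...,0]-xc)*s+(P[...,1]-yc)*c
        m=(abs(fx)<24)&(abs(fy)<5)&(z>60)&(z<95); print(tag,m.sum(),np.percentile(z[m],[25,50,75]).round(1))
    best=[]
    for top in np.arange(66,92,1.0):
        q=np.array([[a,b,t] for a in(-28,28) for b in(-6,6) for t in (top-22,top)])
        W=np.c_[647+q[:,0]*c-q[:,1]*s,-29+q[:,0]*s+q[:,1]*c,q[:,2]]
        h=cv2.convexHull(proj("side",W).astype(np.float32)*16).astype(np.int32)
        M=np.zeros(im.shape,np.uint8); cv2.fillConvexPoly(M,h,1,shift=4); O=cv2.dilate(M,np.ones((5,5)))-M
        best.append((im[O>0].mean()-im[M>0].mean(),top,im[M>0].mean()))
    print([(int(b[1]),round(b[0],1),round(b[2])) for b in sorted(best)[::-1][:6]])
E
```

```text
h 107 [71.2 78.3 83.1]
[(86, np.float64(160.1), 130), (84, np.float64(157.6), 129), (85, np.float64(157.1), 131), (87, np.float64(154.9), 134), (83, np.float64(151.0), 128), (88, np.float64(150.4), 137)]
k 83 [68.4 74.7 78. ]
[(81, np.float64(154.4), 116), (80, np.float64(150.7), 116), (82, np.float64(150.3), 121), (79, np.float64(149.0), 117), (77, np.float64(146.9), 108), (78, np.float64(146.8), 110)]
```

The bar now reads about 5 mm lower than before (expected 5–7) at yaw 15.4°, so turn ≈ −0.22: it has dropped in. I'll regrip.

```bash
python3 - <<'E'
from look import *
go(647.6,-28.5,125,195.4)
E
```

```text
t 16.9 tcp [647.5 -28.7 234.7] yaw -164.56 tilt 0.08 q [ 0.58  0.78 -1.04  1.29  0.66  1.43  1.42] gap 1.0 F [-0.5 -0.3 -0. ]
-> shift [-0.005  0.005  2.194] turn 0.005
```

Emit:
{"api": "play_rows", "payload": {"targets": [[0, [0, 0, 0.8], 0], [0, [0, 0, 1.6], 0], [0, [0, 0, 2.1], 0], [0, [0, 0, 2.2], 0], [0, [0, 0, 2.2], 0], [0, [0, 0, 2.2], 0], [255, [0, 0, 2.2], 0], [255, [0, 0, 2.2], 0], [255, [0, 0, 2.2], 0], [255, [0, 0, 2.2], 0], [255, [0, 0, 2.2], 0], [255, [0, 0, 2.2], 0]], "force": 25}}

```text
t: 18.1
tcp_pos: [648.1, -28.5, 126.2]
tcp_rot: [0.0, -0.134, 0.991, -0.0]
contact_force: [-1.5, -0.4, 3.9]
finger_gap: 0.135
```

```bash
python3 - <<'E'
from look import *
go(647.6,-28.5,125,195.4);print(r.sense()["ft_torque"])
E
```

```text
t 18.1 tcp [648.1 -28.5 126.2] yaw -164.57 tilt 0.04 q [ 0.57  0.87 -0.98  1.42  0.74  1.24  1.36] gap 0.135 F [-1.5 -0.4  3.9]
-> shift [0.009 0.002 0.024] turn 0.004
[-0.09519752  0.27941121  0.01397029]
```

Emit:
{"api": "play_rows", "payload": {"targets": [[255, [0, 0, 0.003], 0.9], [255, [0, 0, 0.007], 1.9], [255, [0, 0, 0.01], 2.9], [255, [0, 0, 0.014], 3.9], [255, [0, 0, 0.017], 4.9], [255, [0, 0, 0.021], 5.9], [255, [0, 0, 0.025], 6.9], [255, [0, 0, 0.028], 7.9], [255, [0, 0, 0.032], 8.9], [255, [0, 0, 0.035], 9.9], [255, [0, 0, 0.039], 10.9], [255, [0, 0, 0.042], 11.7]]}}

```text
t: 19.3
tcp_pos: [648.6, -27.7, 123.8]
tcp_rot: [0.001, 0.632, 0.775, 0.001]
contact_force: [-0.7, 0.8, 8.2]
finger_gap: 0.133
```

```bash
python3 - <<'E'
from look import *
go(647.6,-28.5,123,8.4);print(r.sense()["ft_torque"])
E
```

```text
t 19.3 tcp [648.6 -27.7 123.8] yaw 101.63 tilt 0.14 q [ 0.41  0.74 -0.64  1.43  0.47  1.12 -0.11] gap 0.133 F [-0.7  0.8  8.2]
-> shift [-0.011 -0.023  0.016] turn 11.654
[ 0.1607657  -0.04261665  0.24958307]
```

Emit:
{"api": "play_rows", "payload": {"targets": [[255, [0, 0, 0.0], 0.9], [255, [0, 0, 0.003], 1.9], [255, [0, 0, 0.007], 2.9], [255, [0, 0, 0.01], 3.9], [255, [0, 0, 0.013], 4.9], [255, [0, 0, 0.016], 5.9], [255, [0, 0, 0.02], 6.9], [255, [0, 0, 0.024], 7.9], [255, [0, 0, 0.027], 8.9], [255, [0, 0, 0.03], 9.9], [255, [0, 0, 0.034], 10.9], [255, [0, 0, 0.037], 11.7]]}}

```text
t: 20.5
tcp_pos: [648.9, -28.3, 121.4]
tcp_rot: [0.0, 0.998, 0.07, 0.001]
contact_force: [3.4, -0.8, -0.5]
finger_gap: 0.133
```

```bash
python3 - <<'E'
from look import *
go(647.6,-28.5,123,188.4);print(r.sense()["ft_torque"])
E
```

```text
t 20.5 tcp [648.9 -28.3 121.4] yaw 7.99 tilt 0.17 q [ 0.19  0.67 -0.27  1.44  0.19  1.05 -1.55] gap 0.133 F [ 3.4 -0.8 -0.5]
-> shift [-0.027  0.001 -0.032] turn 22.449
[-0.10205008 -0.53637948  0.04369886]
```

Emit:
{"api": "play_rows", "payload": {"targets": [[0, [0, 0, 0], 0], [0, [0, 0, 0], 0], [0, [0, 0, 0], 0], [0, [0, 0, -0.1], 0], [0, [0, 0, -0.6], 0], [0, [0, 0, -0.6], -1], [0, [0, 0, -0.6], -2], [0, [0, 0, -0.6], -3], [0, [0, 0, -0.6], -4], [0, [0, 0, -0.6], -5], [0, [0, 0, -0.6], -6], [0, [0, 0, -0.6], -7]]}}

```text
t: 21.7
tcp_pos: [648.0, -28.8, 151.9]
tcp_rot: [0.0, 0.845, 0.534, 0.0]
contact_force: [-0.3, -0.3, 0.3]
finger_gap: 1.006
```

Emit:
{"api": "play_rows", "payload": {"targets": [[0, [0, 0, 0], -1], [0, [0, 0, 0], -2], [0, [0, 0, 0], -3], [0, [0, 0, 0], -4], [0, [0, 0, 0], -5], [0, [0, 0, 0], -6], [0, [0, 0, 0], -7], [0, [0, 0, 0], -8], [0, [0, 0, 0], -9], [0, [0, 0, 0], -10], [0, [0, 0, 0], -11], [0, [0, 0, 0], -12]]}}

```text
t: 22.9
tcp_pos: [648.0, -29.0, 151.9]
tcp_rot: [0.0, 0.169, 0.986, -0.0]
contact_force: [0.2, -0.5, 0.4]
finger_gap: 1.003
```

Emit:
{"api": "play_rows", "payload": {"targets": [[0, [0, 0, 0], -1], [0, [0, 0, 0], -2], [0, [0, 0, 0], -3], [0, [0, 0, 0], -3.5], [0, [0, 0, 0], -3.5], [0, [0, 0, 0], -3.5]]}}

```text
t: 23.5
tcp_pos: [648.0, -28.9, 151.6]
tcp_rot: [0.0, -0.071, 0.997, -0.0]
contact_force: [0.3, 0.8, -0.8]
finger_gap: 1.001
```

```bash
python3 - <<'E'
from look import *
go(648,-28.4,121,188)
grab("l"); crop("side","l",310,200,410,300,6)
E
```

```text
t 23.5 tcp [648.  -28.9 151.6] yaw -171.87 tilt 0.01 q [ 0.56  0.83 -0.96  1.39  0.69  1.27  1.27] gap 1.001 F [ 0.3  0.8 -0.8]
-> shift [-0.001  0.01   0.613] turn 0.016
```

View pics/side_l_c310.png

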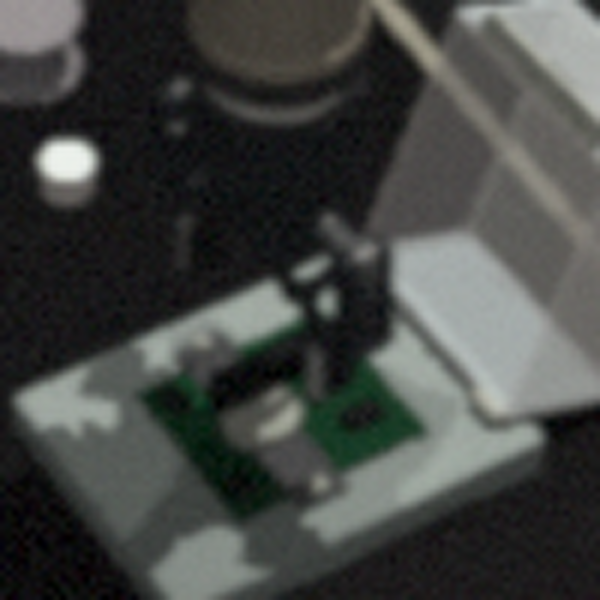

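The bar sits lower at crop (260,370), about 8° yaw, half a turn done. I'll regrip.

Emit:
{"api": "play_rows", "payload": {"targets": [[0, [0, 0, 0.3], 0], [0, [0, 0, 0.61], 0], [0, [0, 0, 0.61], 0], [0, [0, 0, 0.61], 0], [255, [0, 0, 0.61], 0], [255, [0, 0, 0.61], 0], [255, [0, 0, 0.61], 0], [255, [0, 0, 0.61], 0], [255, [0, 0, 0.61], 0], [255, [0, 0, 0.61], 0]], "force": 25}}

```text
t: 24.6
tcp_pos: [648.1, -28.3, 121.8]
tcp_rot: [0.0, -0.072, 0.997, -0.0]
contact_force: [-1.2, 0.5, 3.8]
finger_gap: 0.146
```

Emit:
{"api": "play_rows", "payload": {"targets": [[255, [0, 0, 0.0], 0.9], [255, [0, 0, 0.004], 1.9], [255, [0, 0, 0.008], 2.9], [255, [0, 0, 0.012], 3.9], [255, [0, 0, 0.016], 4.9], [255, [0, 0, 0.02], 5.9], [255, [0, 0, 0.024], 6.9], [255, [0, 0, 0.028], 7.9], [255, [0, 0, 0.031], 8.9], [255, [0, 0, 0.034], 9.9], [255, [0, 0, 0.037], 10.9], [255, [0, 0, 0.04], 11.7]]}}

```text
t: 25.8
tcp_pos: [648.4, -27.3, 119.3]
tcp_rot: [0.0, 0.679, 0.734, 0.001]
contact_force: [-0.1, 1.5, 2.2]
finger_gap: 0.133
```

```bash
python3 - <<'E'
from look import *
go(648,-28.4,121,2.75)
E
```

```text
t 25.8 tcp [648.4 -27.3 119.3] yaw 94.42 tilt 0.12 q [ 0.38  0.74 -0.59  1.43  0.43  1.1  -0.21] gap 0.133 F [-0.1  1.5  2.2]
-> shift [-0.021 -0.009 -0.035] turn 11.459
```

Emit:
{"api": "play_rows", "payload": {"targets": [[255, [0, 0, 0.0], 0.9], [255, [0, 0, 0.003], 1.9], [255, [0, 0, 0.007], 2.9], [255, [0, 0, 0.01], 3.9], [255, [0, 0, 0.013], 4.9], [255, [0, 0, 0.016], 5.9], [255, [0, 0, 0.02], 6.9], [255, [0, 0, 0.024], 7.9], [255, [0, 0, 0.027], 8.9], [255, [0, 0, 0.03], 9.9], [255, [0, 0, 0.034], 10.9], [255, [0, 0, 0.037], 11.5]]}}

```text
t: 27.0
tcp_pos: [649.4, -28.1, 117.4]
tcp_rot: [-0.0, 1.0, 0.021, 0.002]
contact_force: [2.1, -0.4, 0.1]
finger_gap: 0.14
```

Emit:
{"api": "play_rows", "payload": {"targets": [[255, [0, 0, 0], 0], [255, [0, 0, 0], 0], [255, [0, 0, 0], 0], [255, [0, 0, 0], 0], [255, [0, 0, 0], 0]]}}

```text
t: 27.5
tcp_pos: [649.3, -28.3, 118.0]
tcp_rot: [-0.0, 1.0, 0.023, 0.002]
contact_force: [4.6, -0.0, 2.8]
finger_gap: 0.136
```

```bash
python3 - <<'E'
from look import *
go(648,-28.4,117,2.75); print(r.sense()["dq"].round(3))
grab("m"); crop("side","m",250,160,420,300,4); crop("top","m",280,100,460,350,3)
P,d=dep("top","m"); x,y,z=P[...,0],P[...,1],P[...,2]; im=cv2.imread("pics/top_m.png")
m=(x>380)&(x<600)&(abs(y+180)<35)&(z>5)&(z<40)&(im.sum(2)>250); p=P[m]; h=p[p[:,2]>19]
print(m.sum(),np.percentile(p[:,2],[5,50,95]),cv2.minAreaRect(p[:,:2].astype(np.float32))); 
if len(h): print(len(h),h.mean(0))
# other things displacement
P0,_=dep("top","a"); a=cv2.imread("pics/top_a.png"); print("diff elsewhere", (cv2.absdiff(a,im).sum(2)>120)[140:340,150:280].sum(), (cv2.absdiff(a,im).sum(2)>120)[170:340,460:520].sum())
E
```

```text
t 27.5 tcp [649.3 -28.3 118. ] yaw 2.66 tilt 0.22 q [ 0.16  0.67 -0.23  1.44  0.16  1.04 -1.62] gap 0.136 F [ 4.6 -0.   2.8]
-> shift [-0.027  0.002  0.021] turn -0.011
[-0.002 -0.     0.     0.    -0.     0.001 -0.001]Traceback (most recent call last):
  File "<stdin>", line 6, in <module>
    return _quantile_unchecked(
        a, q, axis, out, overwrite_input, method, keepdims, weights)
    return _ureduce(a,
                    func=_quantile_ureduce_func,
    ...<5 lines>...
                    overwrite_input=overwrite_input,
                    method=method)
    r = func(a, **kwargs)
    result = _quantile(arr,
                       quantiles=q,
    ...<2 lines>...
                       out=out,
                       weights=wgt)
    slices_having_nans = np.isnan(arr[-1, ...])
                                  ~~~^^^^^^^^^
IndexError: index -1 is out of bounds for axis 0 with size 0
```

View pics/side_m_c250.png

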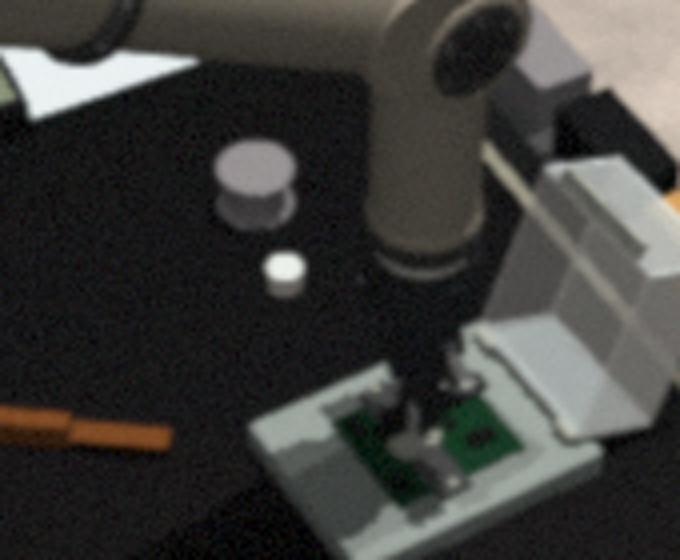

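View pics/top_m.png

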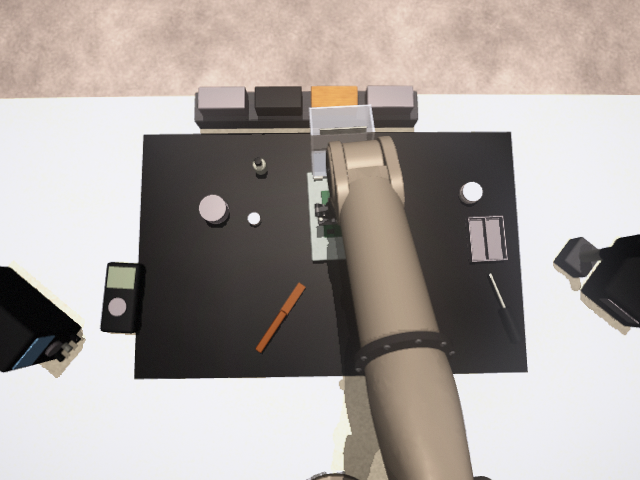

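The cover is open at top (342,120), and the bystanders and brown blade are where they were. The arm hides the grey blade from above, so I check the side view.

```bash
python3 - <<'E'
from look import *
crop("side","m",250,240,400,370,5)
P,d=dep("side","m"); x,y,z=P[...,0],P[...,1],P[...,2]; im=cv2.imread("pics/side_m.png")
m=(x>360)&(x<580)&(abs(y+180)<30)&(z>6)&(z<40); p=P[m]; print(m.sum(),np.percentile(p[:,2],[5,50,95]).round(1),cv2.minAreaRect(p[:,:2].astype(np.float32)))
print(proj("side",[[440,-180,12],[560,-175,12]]))
E
```

```text
536 [ 6.9 16.5 27.3] ((469.93487548828125, -180.278076171875), (217.08944702148438, 56.93605422973633), 0.016141505911946297)
[[311.56354536 343.16403839]
 [351.62413355 323.62255905]]
```

View pics/side_m_c250.png

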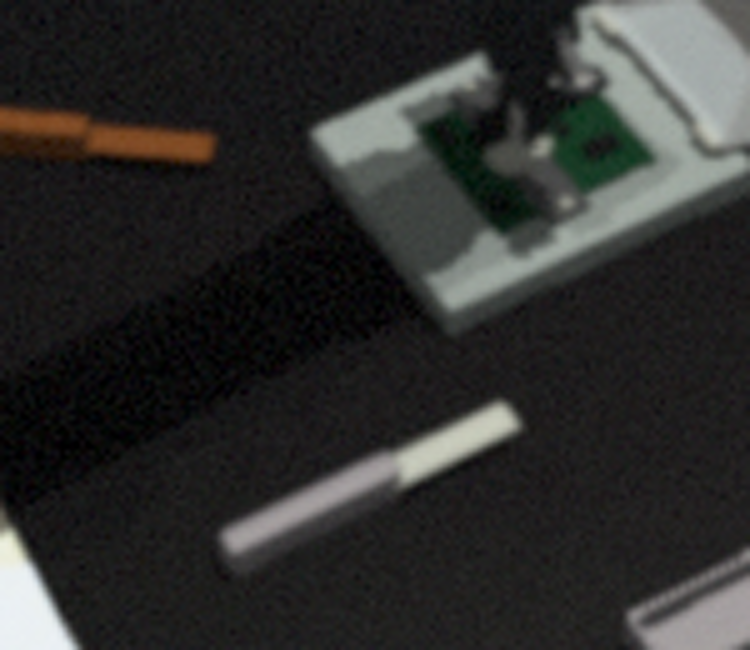

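The blade lies flat and clear on the mat (crop (310,500)). The jaws are shut on the bar at yaw 2.7° (turn ≈ 6.28), with the arm at rest. Handing in.

```bash
python3 - <<'E'
from look import *
print(r.job_done()); s=r.sense(); print(s["t"],s["finger_gap"],s["contact_force"].round(1))
E
```

```text
the job is handed in; nothing more can be done
None
the job is handed in; nothing more can be done
```

I levered the cover fully open with the grey blade and laid the blade flat on the mat at about (440, −180). I then turned the T-bar back to about −0.22 rad, where it dropped in, and forward about one full turn in two half-turn grips. I handed the job in at about 27.6 s of the 70 s, still gripping the bar; no verdict is reported.

**Last checks:**
- **Cover:** it stands open, tilted right back past the hinge.
- **Blade:** it lies flat in the last side picture, clear of the gripper. The last attempt to fit its height failed because the arm hid it from above and the side depth was too cluttered. An earlier top view, right after release, gave a handle top of about 25 mm, which is right for lying flat.
- **Screw:** the tool yaw of 2.7° puts the turn at about 6.28 rad. The gripper came down about 8 mm over the forward turn, as the thread should give.
- **Drop-in:** the picture showed a drop of about 5 mm, slightly less than the 5–7 mm expected and within the depth noise. I did not measure the screw's final height separately.
- **Grip:** the jaws are shut on the bar at 25 N, opening 0.136. The joints were at rest, with about 5 N of outside force on the tool.
- **Bystanders:** by eye they and the brown look-alike are where they were. The numeric picture comparison did not run, because the script stopped before it.

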